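# Reset the two-key interlock box

### The arm

A 6-joint arm with a two-finger parallel gripper is mounted at the origin on a cart in front of the work surface, level with it; the furniture and walls round the work are solid. World frame = base frame: x ahead of the robot, y to its left, z up, the work surface at z = 0. Lengths are in m, angles in rad, forces in N, time in s.
With the tool pointing down it reaches from about 0.375 to 0.975 m from the base axis. Payload 3.8 kg.
Tool frame: the origin (TCP) lies on the centre line of the jaws, within the pads' length; the fingertips stand 25 mm ahead of it and the grasp point (between the pads) lies 6 mm ahead of it; z points along the fingers, y is the direction in which the jaws open and shut (so a half turn about z gives the same grasp; the last joint's range is limited). The gripper opens to 85 mm and grips with 20 to 120 N. Pads are 22 mm wide; open, the fingers measure 114 mm over their backs; the gripper's body (76 mm by 85 mm) begins 54 mm behind the grasp point. The pads swing forward as they close: fully open they stand 13 mm farther back than shut.
Start: joints at [-0.037, 0.264, 1.604, -0, 1.274, -0.037], TCP at [0.675, -0, 0.256] pointing down, gripper open.
Joint ranges: [-2.63, 2.63], [-0.94, 2.18], [0.31, 2.57], [-1.31, 4.45], [0, 2.66], [-2.55, 2.55]. Speed limits (rad/s): [2.57, 2.57, 3.14, 3.14, 3.14, 3.14].

### API

Orientations are given as a rotation vector (axis times angle).
In Python, from workcell import bot gives the robot as it stands.
- The arm moves only by the tool servo_tool, never from a script. Its argument "moves" is a list of rows, each a list of 3 entries, a list of its own where there are three numbers: the closure in counts, from 0 (fully open) to 255 (shut), then the shift along the tool's x, y, z in m, then the turn about the tool's z in rad. A call has exactly 8 rows; each row shifts and turns the pose as measured when the row begins, along the tool's axes as they then stand; what a row does not reach is not made up. A row lasts 1/12 s, in which the tool goes at most 41.7 mm and 7.16 degrees, less where a joint would pass 70% of its speed; a pose out of reach is approached as far as the arm can. A call is refused whole if a number of a shift passes 0.0417 or a number of a turn 0.125, either way. A call with a gripper value outside its range is refused whole. The fingers move at their own pace and stop on an object; "newtons" is the grip in N (left out, the last holds). Time passes only in rows, so rows that do not move let the fingers close, or fill a call up. It gives the time, the measured TCP pose, the force and the opening at its end, in the units of the state.
- bot.read_state(): the state, without advancing time (a new reading comes with each control period).
- bot.read_camera(name): name is "scene" or "side" or "wrist"; returns a dict with "pixels" (420x560x3 uint8, red, green, blue), "depth" (420x560 float32, m along the optical axis (not along the pixel's ray), 0 where there is no reading), "intrinsics" (3x3 intrinsics, pixels), "R" (3x3) and "t" (3): a world point X has camera coordinates R X + t. Camera axes: x right, y down, z forward; pixel columns grow to the right and rows downward; lengths in m; the calibration is good to about 2 mm. The wrist camera is an equidistant fisheye: a pixel r from the principal point sees the ray r / f radians off the axis. A picture is of the moment at which its call begins.
- bot.finish_job(): hands the job in, once; it reports no verdict.
The state is a dict: "time": time; "q": joint angles; "joint_vel": joint speeds; "joint_torque": joint torques, N m; "tool_pos": TCP position; "tcp_rot": TCP orientation; "wrist_force": force on the tool from outside, world axes, zero at the start; "torque": the same for the moment, N m; "width": opening from 0.0 (shut) to 1.0 (fully open).
Only numpy, scipy, OpenCV 4.12 (cv2) and the standard library are available. Lean on these libraries where they do the work, as an engineer would, in place of code of your own. Each camera call takes 0.05 s, during which the arm holds its last target.

### The job

Reset the interlock on the box with the two round keys: open the fingers so that one fingertip stands over each round key, press both keys down together to the bottom and keep them down until the small white tab on the box has crept all the way to the other end of its slot, then let the keys come up and back away. Grasp and lift nothing, do not shift the box, and do not press the keys of the box with square keys or disturb the things standing around.

Things in the scene. Friction and masses are not known exactly. Their poses are not given: they have to be found in the camera images.
- round_key_box: The box to reset: loose grey plastic box on rubber feet, 100 mm deep (x) x 120 mm wide (y) x 49 mm high, about 0.9 kg. Origin: centre of its underside. On top two round white keys, 26 mm across, at x = -12, y = +30 and -30 mm (34 mm clear between them), flat tops 62 mm above the worktop. Behind them, at x = +33 mm, a slot along y with a small white tab. Cable stub, 12 mm, on the back.
- round_key_box_left (a joint): How far the round key at y = +30 mm is down, m: 0 up, 0.007 at the bottom stop (its top then still 6 mm above the box top). Spring return: moves from about 1.1 N, 3 N at the bottom (both keys together 6 N). Counts as down beyond 5.5 mm.
- round_key_box_right (a joint): The same for the round key at y = -30 mm.
- round_key_box_left_top (a point): Centre of the top face of the round key at y = +30 mm; sinks with the key.
- round_key_box_right_top (a point): Centre of the top face of the round key at y = -30 mm; sinks with the key.
- round_key_box_tab (a joint): Position of the white tab (10 x 5 mm, standing 9 mm above the box top), m: 0 at rest at the +y end of its slot, 0.032 at the -y end. With both keys at the bottom it creeps across by itself in about 3 s (5 s if they are barely down); it has arrived beyond 0.028. With one key alone it stops about half way. When the keys come up it creeps back.
- square_key_box: Not to be pressed: the same box with two square white keys (26 x 26 mm) in place of the round ones. Origin: centre of its underside. Same size, key places and key height.
- square_key_box_left (a joint): Key of the square-key box at y = +30 mm, m down from its rest at 0.
- square_key_box_right (a joint): Key of the square-key box at y = -30 mm, m down from its rest at 0.
- vial: Bystander: small glass vial with white cap, 25 mm across, 57 mm high, between the boxes. Origin: centre of underside.
- weight: Bystander: brass-coloured knobbed weight, 27 mm across, 36 mm high, between the boxes. Origin: centre of underside.
- tape: Bystander: roll of tape lying flat, 68 mm across, 16 mm high, near the robot. Origin: centre of underside.
- calc: Bystander: pocket calculator, 120 x 70 x 14 mm, at the right. Origin: centre of underside.
- bottle: Bystander: small brown bottle with black cap, 44 mm across, 95 mm high, at the right. Origin: centre of underside.
- pen: Bystander: marker pen lying flat, 128 x 16 x 16 mm, at the left. Origin: centre of underside.
There are look-alikes about, which are no part of the job. Leave any pink or yellow look-alike of the round_key_box alone.

How it is judged:
By the outcome, as a careful person would: the job done as asked, in the order asked, and still so for the second after the job is handed in, with the robot touching nothing.
It also fails if it takes over 35 s, if anything falls off the work surface, if the arm or the gripper's body presses on something with over 40 N, if the wrist force passes 120 N, or if a joint passes its speed limit or range.

## Working session

There is one attempt and no reset: what is moved stays moved. The work goes in short steps, Python scripts to look and compute and a tool call to move; the robot and the scene stay as the last step left them, time stands still between calls to the robot, and variables do not carry over. Pictures are saved under pics/ and viewed, and the job is handed in when it is done.

Besides the shell and the picture viewer there is one more tool, called as name(argument=value, ...), one argument or row to a line, values as JSON. servo_tool: Moves the arm, as the interface text tells. Its arguments: {"type":"object","properties":{"moves":{"type":"array","items":{"type":"array"}},"newtons":{"type":"number"}},"required":["moves"]}

```bash
mkdir -p pics; ls; python3 - <<'E'
from workcell import bot
import cv2,numpy as np
print(bot.read_state())
for n in ["scene","side","wrist"]:
    c=bot.read_camera(n); cv2.imwrite(f"pics/{n}0.png",c["pixels"][:,:,::-1]); np.savez(f"{n}0.npz",**c)
E
```

```text
pics
{'time': 0.0, 'q': array([-3.68687669e-02,  2.64761003e-01,  1.60536815e+00, -3.01776652e-05,
        1.27370121e+00, -3.69405024e-02]), 'joint_vel': array([-0.00060427,  0.00070677,  0.00063384, -0.00159211, -0.00085236,
       -0.00079428]), 'joint_torque': array([ 6.10465631e-04, -5.15121067e+01, -3.67308676e+01, -4.07824507e-05,
        1.31324201e-02,  1.46811578e-05]), 'tool_pos': array([6.74327072e-01, 3.47363191e-05, 2.54959832e-01]), 'tcp_rot': array([-2.22020583, -2.22038479,  0.00242402]), 'wrist_force': array([-0.23339314,  0.54829824,  0.51628459]), 'torque': array([-0.01033335,  0.05960971, -0.02041118]), 'width': 1.0016157114469488}
```

View pics/scene0.png

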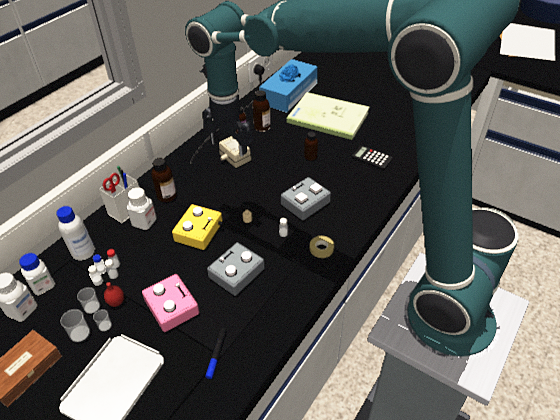

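View pics/side0.png

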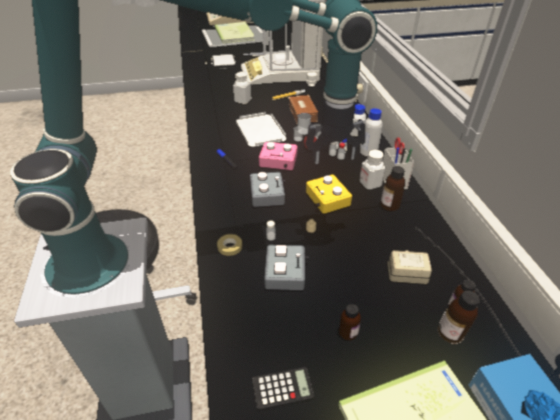

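View pics/wrist0.png

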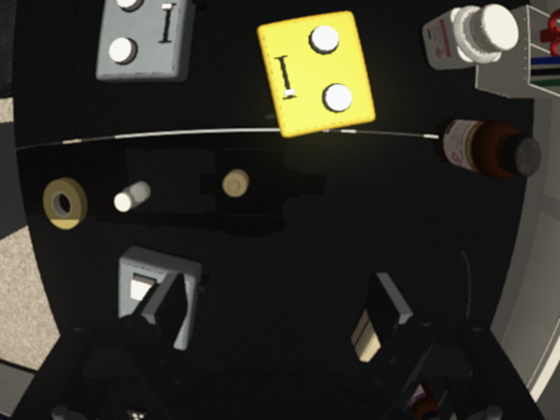

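The grey round-key box is the left one, at scene (236,268) and side (267,188). The square-key box is at scene (305,197). In the wrist view the round-key box is at the upper left, (145,35), with its tab at (165,38).

```bash
cat > h.py <<'E'
import numpy as np,cv2
def world(c,fish=False):
    d=c["depth"];K=c["intrinsics"];v,u=np.mgrid[:d.shape[0],:d.shape[1]]
    x=(u-K[0,2])/K[0,0];y=(v-K[1,2])/K[1,1]
    if fish:
        r=np.hypot(x,y);s=np.where(r>1e-9,np.tan(np.minimum(r,1.5))/np.maximum(r,1e-9),1);x=x*s;y=y*s
    P=np.stack([x*d,y*d,d],-1)
    return (P-c["t"])@c["R"]
def keys(c,fish=False,box=(0.3,0.9,-0.1,0.5)):
    W=world(c,fish);p=c["pixels"].astype(int)
    ok=(c["depth"]>0)&(W[...,0]>box[0])&(W[...,0]<box[1])&(W[...,1]>box[2])&(W[...,1]<box[3])
    m=ok&(p.min(-1)>150)&(p.max(-1)-p.min(-1)<40)&(abs(W[...,2]-.06)<.012)
    n,l,s,ce=cv2.connectedComponentsWithStats(m.astype(np.uint8))
    for i in range(1,n):
        if s[i,4]<8: continue
        q=W[l==i];print(s[i,4],ce[i].round(1),"med",np.median(q,0).round(4),"mid",((q.min(0)+q.max(0))/2).round(4),"ext",np.ptp(q,axis=0).round(4))
    return W,ok
def boxtop(c,W,ok,ctr):
    p=c["pixels"].astype(int)
    m=ok&(abs(W[...,2]-.049)<.006)&(np.hypot(W[...,0]-ctr[0],W[...,1]-ctr[1])<.085)&(p.max(-1)-p.min(-1)<45)
    q=W[m][:,:2]
    print("top",len(q),cv2.minAreaRect((q*1000).astype(np.float32)),"z",np.median(W[m][:,2]))
E
python3 - <<'E'
from h import *
for n in ["scene","side","wrist"]:
    c=dict(np.load(n+"0.npz"));print(n,c["intrinsics"].tolist()); W,ok=keys(c,n=="wrist",(0.3,1.0,-.4,.6))
    if n=="scene": print(W[268,236],W[197,305])
E
```

```text
scene [[515.6401812471961, 0.0, 278.72114289413764], [0.0, 515.6401812471961, 212.08888646422363], [0.0, 0.0, 1.0]]
107 [231.9 144.6] med [ 0.8422 -0.2065  0.0522] mid [ 0.8423 -0.2056  0.0543] ext [0.0636 0.0589 0.0125]
378 [306.2 193.2] med [ 0.5075 -0.1392  0.0507] mid [ 0.5148 -0.1406  0.0592] ext [0.1118 0.1227 0.0224]
13 [295.1 186.5] med [ 0.553  -0.1443  0.0533] mid [ 0.5555 -0.1498  0.0536] ext [0.0136 0.0278 0.0102]
53 [196.9 210.4] med [0.7307 0.1003 0.0617] mid [0.7365 0.0981 0.0581] ext [0.0364 0.031  0.0199]
8 [209.1 217.9] med [0.6832 0.1029 0.0582] mid [0.6869 0.1002 0.0575] ext [0.0155 0.0176 0.0168]
33 [282.8 220.8] med [ 0.5043 -0.0036  0.057 ] mid [ 0.5052 -0.0053  0.057 ] ext [0.0182 0.0203 0.0108]
53 [186.9 224.3] med [0.718  0.1576 0.0619] mid [0.7233 0.1557 0.0573] ext [0.0363 0.028  0.0184]
43 [ 74.7 245.2] med [0.9175 0.3856 0.0635] mid [0.9188 0.3807 0.0606] ext [0.0257 0.0265 0.0221]
632 [235.2 263.7] med [0.5215 0.192  0.0504] mid [0.5283 0.1866 0.0574] ext [0.0941 0.1174 0.0189]
13 [226.5 253.2] med [0.5675 0.1728 0.0495] mid [0.5676 0.1708 0.0501] ext [
[... 5338 characters left out ...]
35  -0.0959  0.0485] mid [ 0.5351 -0.0966  0.0487] ext [0.0127 0.0053 0.0014]
310 [137.6 289.7] med [ 0.51   -0.1101  0.0612] mid [ 0.508  -0.1197  0.0556] ext [0.0397 0.0449 0.0151]
8 [159.6 279.2] med [ 0.536  -0.1017  0.0484] mid [ 0.5367 -0.1022  0.0486] ext [0.0063 0.005  0.0011]
16 [124.9 286.6] med [ 0.4864 -0.1156  0.0484] mid [ 0.4864 -0.1145  0.0486] ext [0.006  0.0061 0.0012]
22 [123.8 295.5] med [ 0.482  -0.1289  0.0485] mid [ 0.4822 -0.1279  0.049 ] ext [0.008  0.0097 0.0019]
25 [124.1 310.7] med [ 0.4767 -0.1523  0.0484] mid [ 0.4773 -0.1522  0.0486] ext [0.0101 0.0116 0.0012]
8 [180.4 335.1] med [ 0.5507 -0.1845  0.0483] mid [ 0.5502 -0.1842  0.0485] ext [0.003  0.0067 0.0009]
```

servo_tool(
  moves=[
    [120,[0.024,-0.0205,0],0],
    [120,[0.024,-0.0205,0],0],
    [120,[0.024,-0.0205,0],0],
    [120,[0.024,-0.0205,0],0],
    [120,[0.024,-0.0205,0],0],
    [120,[0.024,-0.0205,0],0],
    [120,[0.024,-0.0205,0],0],
    [120,[0.024,-0.0205,0],0],
  ],
  newtons=20,
)

```text
time: 0.82
tool_pos: [0.5064, 0.1933, 0.2503]
tcp_rot: [-2.232, -2.208, 0.009]
wrist_force: [-0.7, 0.5, 0.2]
width: 0.529
```

servo_tool(
  moves=[
    [120,[0,0,0],-0.124],
    [120,[0,0,0],-0.124],
    [120,[0,0,0],-0.124],
    [120,[0,0,0],-0.124],
    [120,[0,0,0],-0.124],
    [120,[0,0,0],-0.124],
    [120,[0,0,0],-0.124],
    [120,[0,0,0],-0.124],
  ],
)

```text
time: 1.48
tool_pos: [0.4977, 0.1994, 0.2476]
tcp_rot: [-0.889, -3.001, 0.009]
wrist_force: [-2.1, 0.2, -1.0]
width: 0.528
```

servo_tool(
  moves=[
    [120,[0,0,0],-0.12],
    [120,[0,0,0],-0.12],
    [120,[0,0,0],-0.12],
    [120,[0,0,0],-0.06],
    [120,[0,0,0],0],
    [120,[0,0,0],0],
    [120,[0,0,0],0],
    [120,[0,0,0],0],
  ],
)

```text
time: 2.15
tool_pos: [0.4956, 0.1988, 0.2451]
tcp_rot: [-0.216, -3.117, 0.008]
wrist_force: [0.8, 0.2, 0.6]
width: 0.53
```

```bash
python3 - <<'E'
from workcell import bot
from h import *
from scipy.spatial.transform import Rotation as R
s=bot.read_state();print(s["time"],s["q"],s["tool_pos"],s["width"],s["wrist_force"]);print(R.from_rotvec(s["tcp_rot"]).as_matrix().round(4))
c=bot.read_camera("wrist"); cv2.imwrite("pics/wrist1.png",c["pixels"][:,:,::-1]); np.savez("wrist1.npz",**c)
W,ok=keys(c,True,(.4,.62,.1,.27)); boxtop(c,W,ok,(.513,.187))
E
```

```text
2.15 [ 0.33352801  0.01533349  1.90650999  0.00232436  1.23715982 -1.0995903 ] [0.49564158 0.19882794 0.24506929] 0.5295368185838399 [0.75106136 0.20816165 0.55202141]
[[-0.9903  0.138  -0.0172]
 [ 0.138   0.9904 -0.0036]
 [ 0.0165 -0.006  -0.9998]]
8 [315.8 204.2] med [0.5064 0.2363 0.0484] mid [0.5064 0.236  0.0487] ext [0.0044 0.0031 0.0013]
9 [217.4 208. ] med [0.497  0.1373 0.0483] mid [0.4969 0.1374 0.0484] ext [0.0024 0.0032 0.0007]
8 [311.2 208. ] med [0.5099 0.231  0.0486] mid [0.5098 0.2316 0.0486] ext [0.0037 0.0034 0.0012]
9 [317.3 208.9] med [0.5118 0.237  0.0483] mid [0.5115 0.2376 0.0485] ext [0.0027 0.0071 0.0009]
21 [218.6 214.5] med [0.5037 0.1372 0.0483] mid [0.5041 0.1381 0.0487] ext [0.0085 0.0077 0.0014]
572 [299.9 223.9] med [0.5211 0.2176 0.0608] mid [0.5278 0.2183 0.0556] ext [0.0405 0.0333 0.0152]
12 [317.3 214.9] med [0.5175 0.2368 0.0486] mid [0.5184 0.2364 0.0489] ext [0.0062 0.0058 0.0018]
581 [237.  227.3] med [0.516  0.1563 0.0607] mid [0.5242 0.1516 0.0557] ext [0.0444 0.0364 0.0154]
11 [219.4 220.7] med [0.5107 0.1376 0.0485] mid [0.5102 0.137  0.048
[... 3177 characters left out ...]
ed [0.5697 0.1839 0.0484] mid [0.569  0.1835 0.0485] ext [0.0065 0.0138 0.0011]
10 [317.1 264.7] med [0.573  0.231  0.0483] mid [0.5729 0.2314 0.0484] ext [0.0022 0.0055 0.0006]
18 [231.8 268.9] med [0.5657 0.1397 0.0484] mid [0.5656 0.1404 0.0486] ext [0.0076 0.0059 0.0011]
9 [237.6 268.9] med [0.5667 0.1461 0.0483] mid [0.5658 0.1457 0.0485] ext [0.0058 0.0039 0.0007]
12 [254.7 269.2] med [0.5695 0.1647 0.0484] mid [0.5684 0.1637 0.0487] ext [0.0058 0.0052 0.0014]
9 [243.1 270. ] med [0.5684 0.1516 0.0483] mid [0.5689 0.1521 0.0485] ext [0.0036 0.0055 0.001 ]
top 8742 ((528.6351318359375, 185.99363708496094), (118.69332885742188, 99.35420227050781), 84.58503723144531) z 0.04750713965133366
```

View pics/wrist1.png

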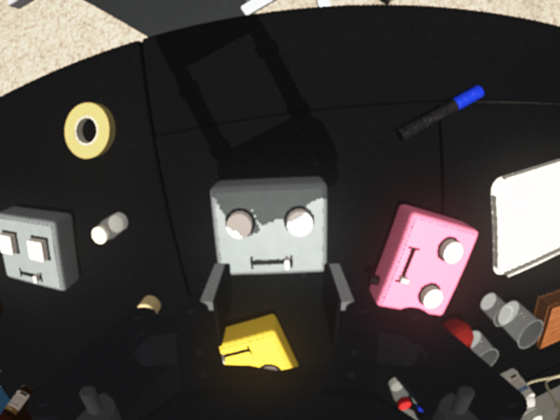

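In the wrist view the round-key box is at (268,230), with its keys at (240,223) and (300,223) and the tab at (287,264). The next step is a tighter fit of the key tops.

```bash
cat >> h.py <<'E'
def tops(c,fish=False,verbose=1):
    W=world(c,fish);out=[]
    for ctr in [(.521,.217),(.515,.157)]:
        m=(c["depth"]>0)&(abs(W[...,2]-.0615)<.0025)&(np.hypot(W[...,0]-ctr[0],W[...,1]-ctr[1])<.025)
        q=W[m]
        if len(q)<6: print("few",len(q));continue
        (cc,r)=cv2.minEnclosingCircle((q[:,:2]*1000).astype(np.float32))
        print(len(q),"circ",np.round(cc,1),round(r,1),"mean",q.mean(0).round(4))
E
python3 - <<'E'
from workcell import bot
from h import *
c=dict(np.load("wrist1.npz"));tops(c,True)
for n in ["scene","side"]:
    print(n)
    c=dict(np.load(n+"0.npz"));tops(c)
    W=world(c);boxtop(c,W,c["depth"]>0,(.525,.187))
E
```

```text
501 circ [520.3 217. ] 12.8 mean [0.5198 0.217  0.0609]
494 circ [514.4 157.6] 12.9 mean [0.5141 0.1578 0.0609]
scene
53 circ [518.8 218.7] 13.3 mean [0.5189 0.2192 0.0614]
42 circ [514.1 158.3] 12.7 mean [0.5139 0.1577 0.0617]
top 1163 ((527.352783203125, 187.9200897216797), (120.29756927490234, 100.98212432861328), 84.73513793945312) z 0.048425616493271914
side
28 circ [523.4 212.5] 14.0 mean [0.5225 0.2128 0.0611]
30 circ [517.4 154. ] 14.6 mean [0.516  0.1541 0.0607]
top 619 ((531.9896240234375, 181.3968505859375), (119.03670501708984, 98.61747741699219), 83.51065063476562) z 0.04714248104501325
```

servo_tool(
  moves=[
    [120,[-0.008,-0.003,0.01],-0.02],
    [120,[-0.008,-0.003,0.014],-0.02],
    [120,[-0.007,-0.003,0.014],0],
    [120,[0,0,0.014],0],
    [120,[0,0,0.014],0],
    [120,[0,0,0.014],0],
    [120,[0,0,0.01],0],
    [120,[0,0,0],0],
  ],
)

```text
time: 2.87
tool_pos: [0.519, 0.1871, 0.1536]
tcp_rot: [-0.16, -3.126, 0.003]
wrist_force: [-0.6, -0.8, -0.6]
width: 0.531
```

```bash
cat > look.py <<'E'
import sys
from workcell import bot
from h import *
from scipy.spatial.transform import Rotation as R
s=bot.read_state();M=R.from_rotvec(s["tcp_rot"]).as_matrix()
print(s["time"],s["tool_pos"].round(4),s["width"],s["wrist_force"].round(2));print(M.round(4))
tgt=np.array([.5172,.1873,0.062]); d=tgt-(s["tool_pos"]+.02*M[:,2]); print("tool-frame d",(M.T@d).round(4),"yaw",np.arctan2(-M[0,1],M[1,1]))
for n in sys.argv[2:]:
    c=bot.read_camera(n); im=c["pixels"][:,:,::-1]
    np.savez(f"{n}{sys.argv[1]}.npz",**c)
    if n!="wrist":
        p=c["R"]@np.array([.525,.187,.06])+c["t"];p=c["intrinsics"]@p;u,v=(p[:2]/p[2]).astype(int)
        im=cv2.resize(im[max(0,v-60):v+60,max(0,u-70):u+70],None,fx=5,fy=5,interpolation=cv2.INTER_CUBIC);print(n,"crop origin",max(0,u-70),max(0,v-60))
    cv2.imwrite(f"pics/{n}{sys.argv[1]}.png",im)
E
python3 look.py 2 scene side wrist
```

```text
2.8667 [0.519  0.1871 0.1536] 0.5313045624829617 [-0.62 -0.81 -0.64]
[[-0.9947  0.102  -0.0114]
 [ 0.102   0.9948 -0.0016]
 [ 0.0111 -0.0028 -0.9999]]
tool-frame d [0.0008 0.0003 0.0716] yaw -0.10213770458149551
scene crop origin 165 201
side crop origin 194 119
```

View pics/scene2.png

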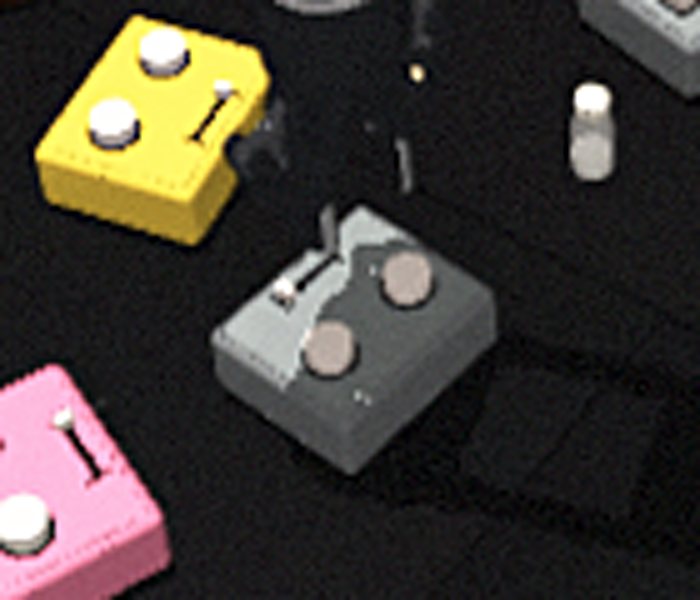

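View pics/side2.png

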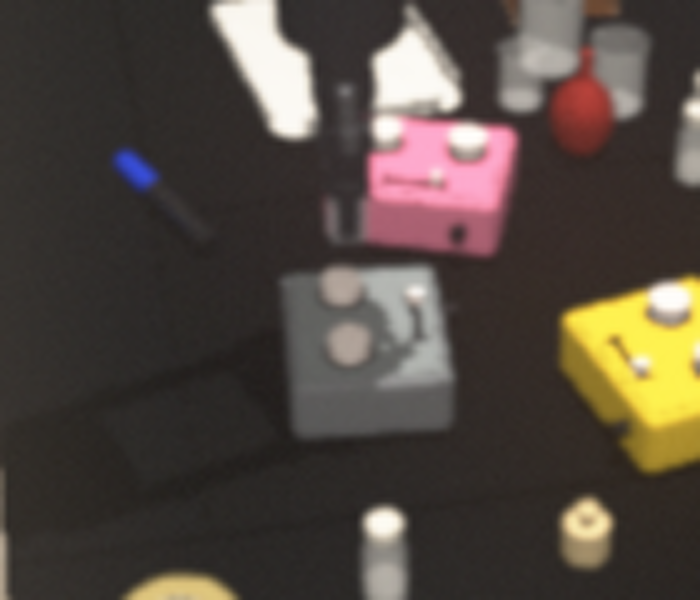

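View pics/wrist2.png

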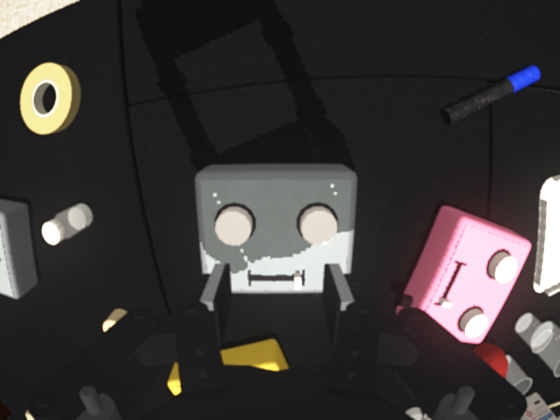

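The scene crop shows the fingertips above and behind the round-key box: (330,215) and (405,150), with the keys at (330,347) and (408,277). The wrist view shows the tips at (218,270) and (338,270). I'll get the tip positions from the wrist depth.

```bash
python3 - <<'E'
from h import *
from workcell import bot
from scipy.spatial.transform import Rotation as R
s=bot.read_state();M=R.from_rotvec(s["tcp_rot"]).as_matrix()
c=dict(np.load("wrist2.npz"));W=world(c,True)
T=(W-s["tool_pos"])@M
m=(c["depth"]>0)&(T[...,2]<.05)&(T[...,2]>-.05)&(abs(T[...,1])<.07)&(abs(T[...,0])<.04)
for sg in (1,-1):
    q=T[m&(T[...,1]*sg>0)]
    print(sg,len(q),"zmax",np.percentile(q[:,2],[50,95,99.5]).round(4))
    tip=q[q[:,2]>np.percentile(q[:,2],99)-.006]
    print(tip.min(0).round(4),tip.max(0).round(4),np.percentile(tip,[3,97],axis=0).round(4).tolist())
tops(c,True)
for n in("scene","side"):
    c=dict(np.load(n+"2.npz"));T=(world(c)-s["tool_pos"])@M
    q=T[(c["depth"]>0)&(T[...,2]<.05)&(T[...,2]>0)&(abs(T[...,1])<.07)&(abs(T[...,0])<.04)]
    print(n,len(q), q[np.argsort(-q[:,2])[:6]].round(4).tolist())
E
```

```text
1 9218 zmax [-0.0315  0.0091  0.0204]
[-0.0113  0.0225  0.0126] [0.0116 0.0362 0.0251] [[-0.0091, 0.0226, 0.0128], [0.0114, 0.035, 0.0238]]
-1 9152 zmax [-0.0316  0.0094  0.0206]
[-0.0106 -0.0352  0.0127] [ 0.0117 -0.0219  0.0247] [[-0.009, -0.0341, 0.013], [0.0114, -0.022, 0.0232]]
993 circ [520.5 217.2] 13.0 mean [0.52   0.2171 0.0609]
994 circ [514.6 157.6] 13.0 mean [0.5142 0.1578 0.0609]
scene 104 [[0.0014, -0.0249, 0.0278], [0.0088, -0.0245, 0.0261], [0.007, 0.0284, 0.0257], [0.0099, 0.0277, 0.0244], [0.0061, -0.024, 0.0238], [0.0061, 0.0272, 0.0237]]
side 54 [[-0.0023, -0.0268, 0.0285], [0.0068, -0.0294, 0.026], [0.0009, -0.0301, 0.0259], [0.0038, -0.0304, 0.0255], [-0.0111, -0.0291, 0.0238], [0.0067, -0.0293, 0.0225]]
```

servo_tool(
  moves=[
    [120,[0.001,0,0.012],0],
    [120,[0,0,0.012],0],
    [120,[0,0,0.012],0],
    [120,[0,0,0.01],0],
    [120,[0,0,0.006],0],
    [120,[0,0,0.003],0],
    [120,[0,0,0],0],
    [120,[0,0,0],0],
  ],
)

```text
time: 3.68
tool_pos: [0.521, 0.1886, 0.0982]
tcp_rot: [-0.159, -3.135, -0.001]
wrist_force: [0.1, -0.9, -0.4]
width: 0.528
```

```bash
python3 look.py 3 scene side; python3 -c "
from workcell import bot
print(bot.read_state()['wrist_force'])"
```

```text
3.6833 [0.521  0.1886 0.0982] 0.5283966908024342 [ 0.15 -0.86 -0.42]
[[-9.948e-01  1.015e-01 -2.700e-03]
 [ 1.015e-01  9.948e-01  1.100e-03]
 [ 2.800e-03  8.000e-04 -1.000e+00]]
tool-frame d [ 0.0036 -0.0017  0.0162] yaw -0.1016695640412282
scene crop origin 165 201
side crop origin 194 119
[ 0.14353921  0.72854691 -0.18490698]
```

View pics/scene3.png

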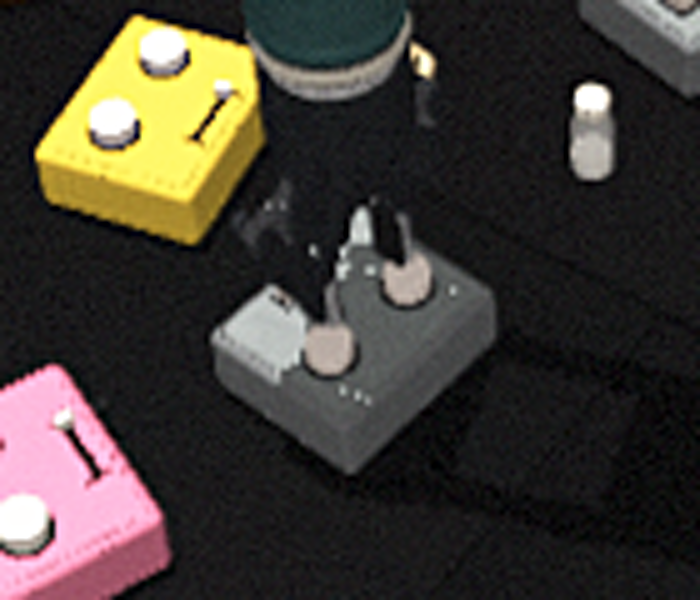

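View pics/side3.png

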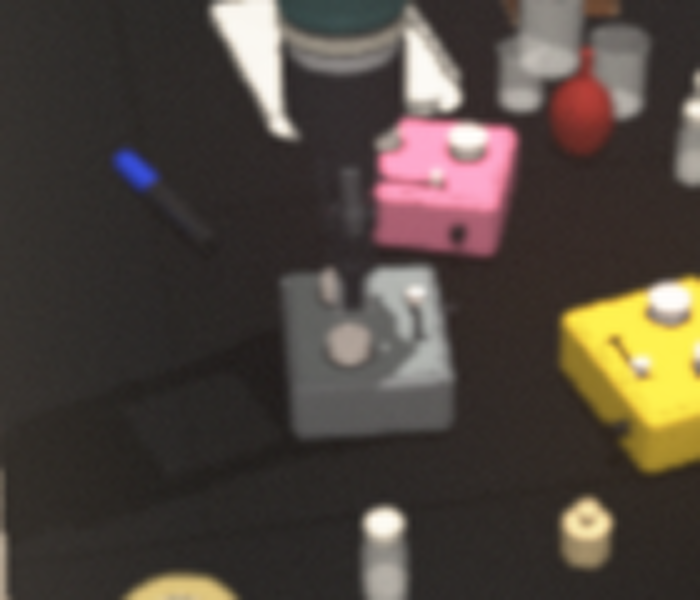

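The tips are about 13 mm above the round keys. They have drifted 3.6 mm in tool x and 1.7 mm in tool y, so I correct that and come closer.

servo_tool(
  moves=[
    [120,[0.0035,-0.0017,0.003],0],
    [120,[0,0,0.003],0],
    [120,[0,0,0.002],0],
    [120,[0,0,0],0],
    [120,[0,0,0],0],
    [120,[0,0,0],0],
    [120,[0,0,0],0],
    [120,[0,0,0],0],
  ],
)

```text
time: 4.45
tool_pos: [0.519, 0.1877, 0.0923]
tcp_rot: [0.16, 3.135, 0.004]
wrist_force: [-0.5, 0.3, 0.1]
width: 0.529
```

```bash
python3 look.py 4
```

```text
4.45 [0.519  0.1877 0.0923] 0.5291554139486645 [-0.52  0.28  0.1 ]
[[-0.9948  0.1016  0.0025]
 [ 0.1016  0.9948  0.0027]
 [-0.0022  0.0029 -1.    ]]
tool-frame d [ 0.0018 -0.0007  0.0103] yaw -0.10175525635222302
```

servo_tool(
  moves=[
    [120,[0.003,-0.001,0.002],0],
    [120,[0,0,0.002],0],
    [120,[0,0,0.002],0],
    [120,[0,0,0.002],0],
    [120,[0,0,0.002],0],
    [120,[0,0,0.002],0],
    [120,[0,0,0.002],0],
    [120,[0,0,0.001],0],
  ],
)

```text
time: 5.12
tool_pos: [0.5162, 0.1872, 0.0778]
tcp_rot: [0.159, 3.134, 0.005]
wrist_force: [-3.1, -1.1, 8.5]
width: 0.529
```

```bash
python3 look.py 5 scene
```

```text
5.1167 [0.5162 0.1872 0.0778] 0.5290637149376025 [-3.1  -1.13  8.53]
[[-0.9948  0.1015  0.0032]
 [ 0.1015  0.9948  0.0029]
 [-0.0029  0.0032 -1.    ]]
tool-frame d [-0.001   0.0001 -0.0042] yaw -0.10164700052196388
scene crop origin 165 201
```

View pics/scene5.png

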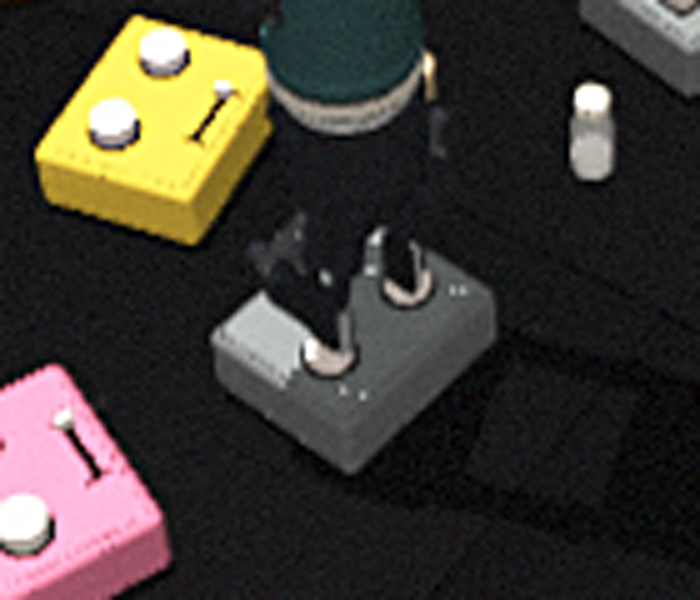

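servo_tool(
  moves=[
    [120,[0,0,0.001],0],
    [120,[0,0,0.0005],0],
    [120,[0,0,0],0],
    [120,[0,0,0],0],
    [120,[0,0,0],0],
    [120,[0,0,0],0],
    [120,[0,0,0],0],
    [120,[0,0,0],0],
  ],
)

```text
time: 5.83
tool_pos: [0.5162, 0.1872, 0.0799]
tcp_rot: [0.16, 3.136, 0.004]
wrist_force: [-2.3, -0.4, 5.7]
width: 0.528
```

```bash
python3 look.py 6 side scene
```

```text
5.8333 [0.5162 0.1872 0.0799] 0.5282255655828352 [-2.28 -0.36  5.68]
[[-0.9948  0.1015  0.0017]
 [ 0.1015  0.9948  0.0023]
 [-0.0015  0.0025 -1.    ]]
tool-frame d [-0.001   0.0001 -0.0021] yaw -0.10164916319764711
side crop origin 194 119
scene crop origin 165 201
```

View pics/side6.png

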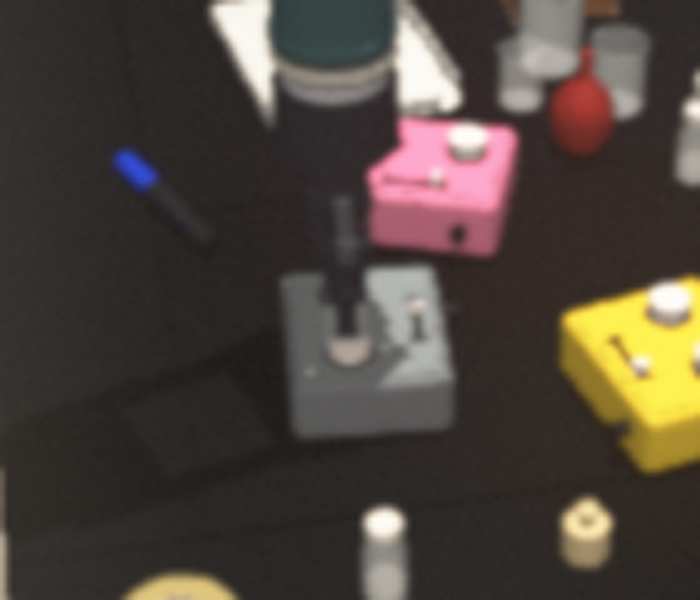

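The side view shows the tab starting to creep from (416,303), but with no commanded shift the springs push the tool up 2 mm. A steady downward shift is needed in every row.

servo_tool(
  moves=[
    [120,[0,0,0.003],0],
    [120,[0,0,0.003],0],
    [120,[0,0,0.003],0],
    [120,[0,0,0.003],0],
    [120,[0,0,0.003],0],
    [120,[0,0,0.003],0],
    [120,[0,0,0.003],0],
    [120,[0,0,0.003],0],
  ],
)

```text
time: 6.6
tool_pos: [0.5166, 0.1874, 0.0775]
tcp_rot: [-0.158, -3.134, 0.0]
wrist_force: [-9.9, -3.0, 25.0]
width: 0.53
```

```bash
python3 look.py 7 side
```

```text
6.6 [0.5166 0.1874 0.0775] 0.5298186917223315 [-9.85 -2.98 24.97]
[[-9.949e-01  1.007e-01 -3.900e-03]
 [ 1.007e-01  9.949e-01 -1.000e-04]
 [ 3.900e-03 -5.000e-04 -1.000e+00]]
tool-frame d [-0.0007  0.     -0.0045] yaw -0.10091570380333163
side crop origin 194 119
```

View pics/side7.png

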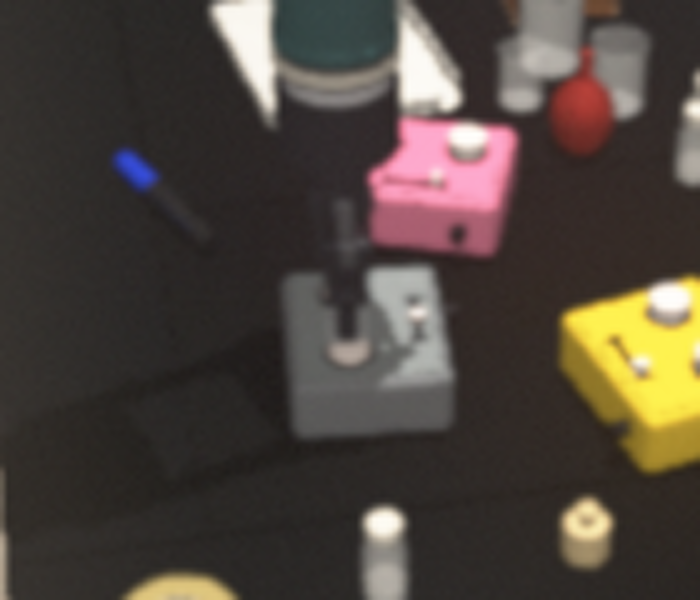

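servo_tool(
  moves=[
    [120,[0.0005,0,0.0015],0],
    [120,[0.0005,0,0.0015],0],
    [120,[0.0005,0,0.0015],0],
    [120,[0.0005,0,0.0015],0],
    [120,[0.0005,0,0.0015],0],
    [120,[0.0005,0,0.0015],0],
    [120,[0.0005,0,0.0015],0],
    [120,[0.0005,0,0.0015],0],
  ],
)

```text
time: 7.32
tool_pos: [0.5164, 0.1874, 0.0777]
tcp_rot: [0.157, 3.135, -0.001]
wrist_force: [-4.6, -1.6, 13.1]
width: 0.527
```

```bash
python3 look.py 8 side
```

```text
7.3167 [0.5164 0.1874 0.0777] 0.5265486398641286 [-4.62 -1.57 13.12]
[[-9.950e-01  1.001e-01  2.900e-03]
 [ 1.001e-01  9.950e-01 -1.000e-03]
 [-3.000e-03 -7.000e-04 -1.000e+00]]
tool-frame d [-0.0008  0.     -0.0043] yaw -0.10022906238026313
side crop origin 194 119
```

View pics/side8.png

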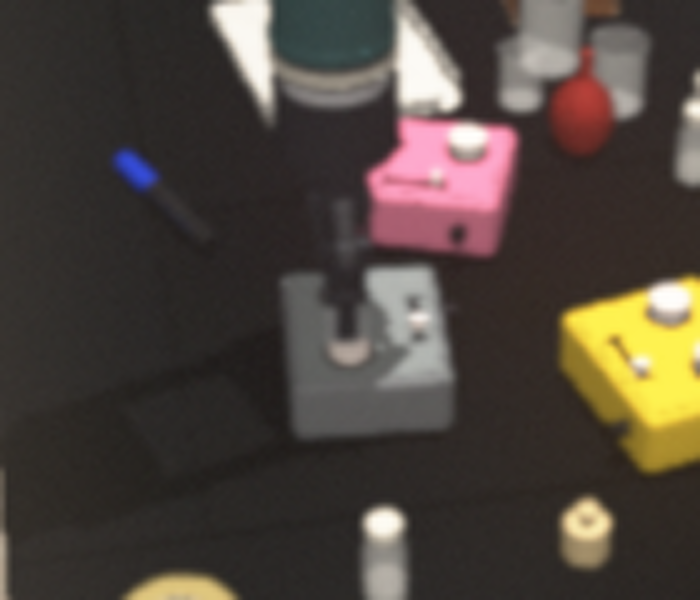

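The tab has crept to (418,322), and force is 13 N at the bottom stop. I keep holding like this.

servo_tool(
  moves=[
    [120,[0.0005,0,0.0015],0],
    [120,[0.0005,0,0.0015],0],
    [120,[0.0005,0,0.0015],0],
    [120,[0.0005,0,0.0015],0],
    [120,[0.0005,0,0.0015],0],
    [120,[0.0005,0,0.0015],0],
    [120,[0.0005,0,0.0015],0],
    [120,[0.0005,0,0.0015],0],
  ],
)

```text
time: 8.03
tool_pos: [0.5163, 0.1874, 0.0776]
tcp_rot: [0.157, 3.129, -0.002]
wrist_force: [-5.4, -3.0, 13.2]
width: 0.534
```

servo_tool(
  moves=[
    [120,[0.0005,0,0.0015],0],
    [120,[0.0005,0,0.0015],0],
    [120,[0.0005,0,0.0015],0],
    [120,[0.0005,0,0.0015],0],
    [120,[0.0005,0,0.0015],0],
    [120,[0.0005,0,0.0015],0],
    [120,[0.0005,0,0.0015],0],
    [120,[0.0005,0,0.0015],0],
  ],
)

```text
time: 8.7
tool_pos: [0.5162, 0.1874, 0.0776]
tcp_rot: [0.156, 3.123, -0.003]
wrist_force: [-5.1, -2.3, 13.9]
width: 0.533
```

```bash
python3 look.py 9 side scene wrist
```

```text
8.7 [0.5162 0.1874 0.0776] 0.5331127250722414 [-5.15 -2.32 13.88]
[[-0.9949  0.0998  0.0142]
 [ 0.0998  0.995  -0.0026]
 [-0.0144 -0.0012 -0.9999]]
tool-frame d [-0.0008  0.     -0.0043] yaw -0.10000577463279606
side crop origin 194 119
scene crop origin 165 201
```

View pics/side9.png

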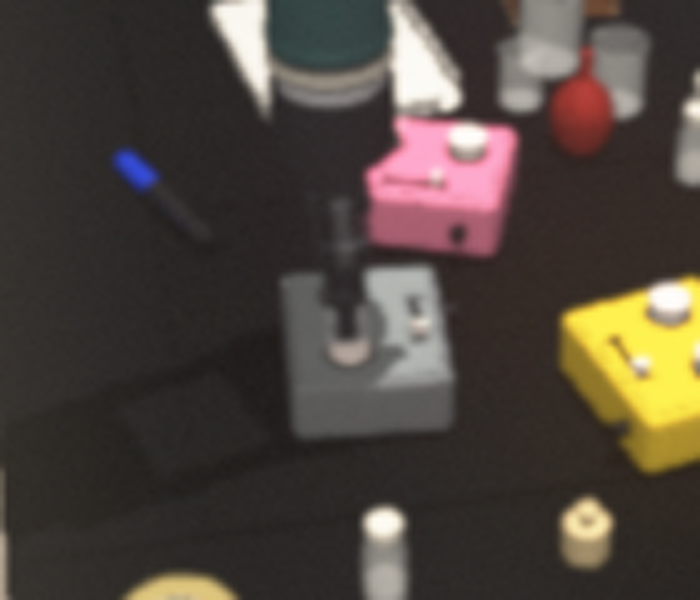

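View pics/wrist9.png

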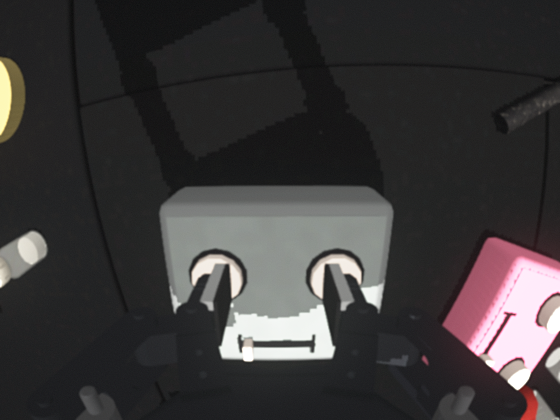

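The wrist view shows the tab at (248,349), close to the -y end of the slot at 240. I hold a little longer to make sure it arrives.

servo_tool(
  moves=[
    [120,[0,0,0.0015],0],
    [120,[0,0,0.0015],0],
    [120,[0,0,0.0015],0],
    [120,[0,0,0.0015],0],
    [120,[0,0,0.0015],0],
    [120,[0,0,0.0015],0],
    [120,[0,0,0.0015],0],
    [120,[0,0,0.0015],0],
  ],
)

```text
time: 9.52
tool_pos: [0.5162, 0.1874, 0.0776]
tcp_rot: [0.157, 3.126, -0.004]
wrist_force: [-5.8, -2.2, 15.9]
width: 0.53
```

```bash
python3 look.py 10 wrist side; python3 - <<'E'
from h import *
for n in ("2","9","10"):
    c=dict(np.load(f"wrist{n}.npz"));W=world(c,True);p=c["pixels"].astype(int)
    # tab: above box top near slot, in box frame
    a=-.099;o=np.array([.5172,.1873])+.012*np.array([np.cos(a),np.sin(a)])
    X=(W[...,:2]-o)@np.array([[np.cos(a),-np.sin(a)],[np.sin(a),np.cos(a)]])
    m=(abs(X[...,0]-.033)<.006)&(abs(X[...,1])<.026)&(W[...,2]>.054)&(W[...,2]<.062)&(c["depth"]>0)
    print(n,m.sum(),X[m].mean(0).round(4),np.ptp(X[m],axis=0).round(4))
E
```

```text
9.5167 [0.5162 0.1874 0.0776] 0.5296374936795186 [-5.85 -2.2  15.93]
[[-0.9949  0.1003  0.0111]
 [ 0.1003  0.995  -0.0034]
 [-0.0114 -0.0023 -0.9999]]
tool-frame d [-0.0008 -0.     -0.0044] yaw -0.10049677775560403
side crop origin 194 119
2 90 [0.0328 0.0161] [0.0101 0.0046]
9 145 [ 0.0323 -0.0155] [0.0104 0.0052]
10 146 [ 0.0326 -0.0156] [0.0111 0.0052]
```

View pics/wrist10.png

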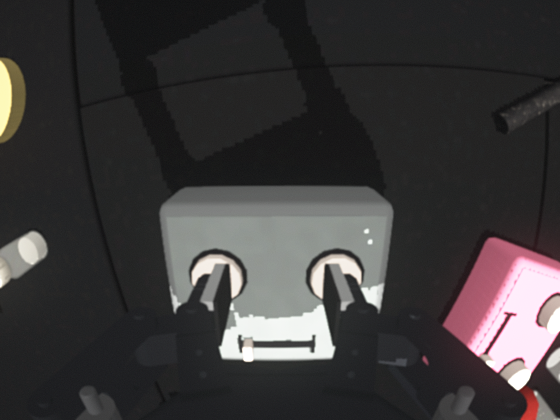

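The tab is at the -y end (248,349). It has gone from +16.1 to -15.6 mm, which is 31.7 mm of 32, and it has stopped. Now I back straight up.

servo_tool(
  moves=[
    [120,[0,0,-0.003],0],
    [120,[0,0,-0.006],0],
    [120,[0,0,-0.01],0],
    [120,[0,0,-0.014],0],
    [120,[0,0,-0.018],0],
    [120,[0,0,-0.02],0],
    [120,[0,0,-0.02],0],
    [120,[0,0,-0.02],0],
  ],
)

```text
time: 10.28
tool_pos: [0.5113, 0.1866, 0.1873]
tcp_rot: [0.158, 3.136, -0.01]
wrist_force: [0.1, 0.7, 1.3]
width: 0.529
```

servo_tool(
  moves=[
    [120,[0,0,-0.01],0],
    [120,[0,0,-0.005],0],
    [120,[0,0,0],0],
    [120,[0,0,0],0],
    [120,[0,0,0],0],
    [120,[0,0,0],0],
    [120,[0,0,0],0],
    [120,[0,0,0],0],
  ],
)

```text
time: 10.95
tool_pos: [0.5118, 0.187, 0.2035]
tcp_rot: [0.158, 3.134, -0.008]
wrist_force: [-0.0, -0.1, -0.5]
width: 0.531
```

```bash
python3 look.py 11 wrist scene; python3 - <<'E'
from h import *
for n in ("2","11"):
    c=dict(np.load(f"wrist{n}.npz"));tops(c,True);W=world(c,True);boxtop(c,W,c["depth"]>0,(.528,.187))
E
```

```text
10.95 [0.5118 0.187  0.2035] 0.530701958140707 [-0.01 -0.13 -0.49]
[[-0.995   0.1003  0.0035]
 [ 0.1003  0.9949 -0.0056]
 [-0.004  -0.0052 -1.    ]]
tool-frame d [-0.0048  0.0016  0.1215] yaw -0.10044839291188183
scene crop origin 165 201
993 circ [520.5 217.2] 13.0 mean [0.52   0.2171 0.0609]
994 circ [514.6 157.6] 13.0 mean [0.5142 0.1578 0.0609]
top 15085 ((529.4531860351562, 186.33689880371094), (118.59390258789062, 99.03105163574219), 84.46800231933594) z 0.0475865781431381
678 circ [520.3 217.2] 12.9 mean [0.5199 0.217  0.0609]
681 circ [514.7 157.4] 12.9 mean [0.5142 0.1578 0.0609]
top 11519 ((529.2039794921875, 186.2703399658203), (119.01488494873047, 98.47066497802734), 84.35157775878906) z 0.04752869776391051
```

View pics/wrist11.png

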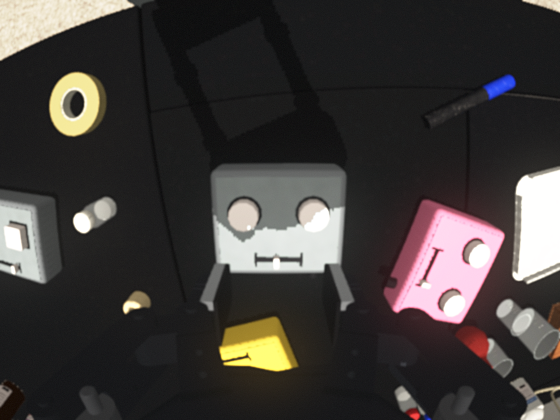

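View pics/scene11.png

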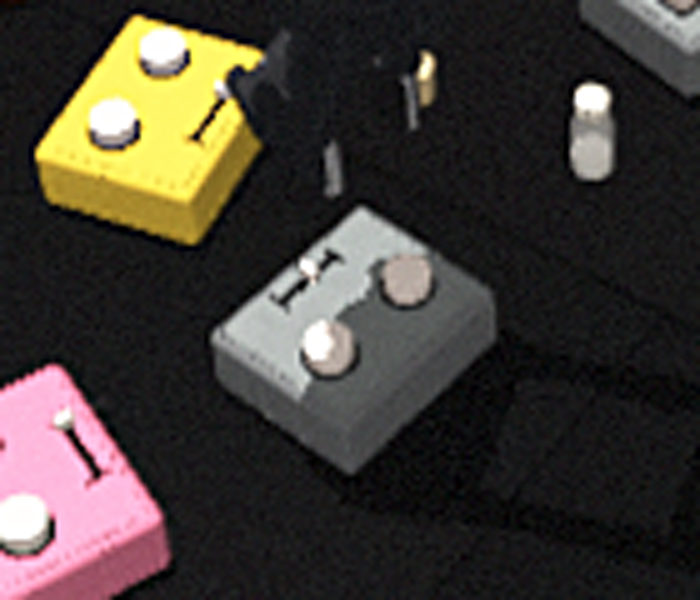

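Both keys are up, the box hasn't moved, and the tab is creeping back as described (wrist view (277,263)). The arm is clear, so I hand in.

```bash
python3 -c "
from workcell import bot
print(bot.finish_job())"
```

```text
the job is handed in; nothing more can be done
None
```

The interlock on the grey round-key box is reset and the job is handed in, at about 11 s on the robot's clock.

- **Press:** With the fingers about half open, one tip stood over each round key. I pressed both down together to the bottom stop and held them there. While I was working out how to hold, the tool rose about 2 mm for a moment, so I added a steady downward push.
- **Tab:** In the wrist depth images it went from +16.1 mm to −15.6 mm, which is 31.7 of its 32 mm, and it had stopped before I released. It was creeping back after release, as the task describes.
- **Forces:** The wrist readings I saw were mostly 13–16 N during the hold, with one of about 25 N down and 10 N sideways.
- **After backing off:** Both keys were back at their original height. The box had moved less than 0.5 mm in the measurements, and the wrist force was about zero with the tool about 12 cm above the box.
- **Other items:** The fingers only went near the round-key box. The bystanders in view looked unmoved, but I did not measure them or the square keys separately.
- **Disagreement:** The side camera placed the keys about 3–5 mm off from the other two. I went by the wrist camera, which the scene camera matched to about 2 mm.

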